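Push the dye jars home in their rail and close the keeper

ROBOT

A 7-joint arm with a two-finger parallel gripper is mounted at the origin on a cart in front of the work surface, level with it; the furniture and walls round the work are solid. World frame = base frame: x ahead of the robot, y to its left, z up, the work surface at z = 0. Lengths are in m, angles in rad, forces in N, time in s.
With the tool pointing down it reaches from about 0.4 to 0.85 m from the base axis. Payload 4.5 kg.
Tool frame: the origin (TCP) lies at the very end of the fingers, on their centre line; the grasp point (between the pads) lies 19 mm behind it; z points along the fingers, y is the line along which they close (so a half turn about z gives the same grasp; the last joint's range is limited). The gripper opens to 88 mm and grips with 3 to 60 N. Pads are 18 mm wide; open, the fingers measure 123 mm over their backs; the gripper's body (75 mm by 187 mm) begins 45 mm behind the grasp point.
Start: joints at [-1.067, 0.689, -0.195, 1.565, 0.157, 0.902, -0.215], TCP at [0.283, 0.557, 0.239] pointing down, gripper open.
Joint ranges: [-3.01, 3.01], [-0.46, 2.08], [-1.47, 1.51], [0.13, 2.56], [-1, 4.14], [0.04, 2.09], [-2.66, 2.66]. Speed limits (rad/s): [2.57, 2.57, 3.14, 3.14, 3.14, 3.14, 3.14].

INTERFACE

Orientations are given as a unit quaternion [x, y, z, w].
In Python, from plant import r gives the robot as it stands. The module is installed in compiled form; this text tells all that it offers.
- The arm moves only by the tool step_arm, never from a script. Its argument "increments" is a list of rows, each a list of 2 entries, a list of its own where there are three numbers: the shift along the world's x, y, z in cm, then the turn, a rotation vector about the world's x, y, z in degrees. A call has exactly 10 rows; each row shifts and turns the commanded pose from where the row before left it; what a row does not reach is not made up. A row lasts 1/10 s, in which the tool goes at most 50 mm and 8.59 degrees, less where a joint would pass 70% of its speed; a pose out of reach is approached as far as the arm can. A call is refused whole if a number of a shift passes 5 or a number of a turn 8.59, either way. A call with a gripper value outside its range is refused whole. "fingers" is the opening, from 0 (shut) to 1 (fully open), set as the call begins (left out, the last holds). The fingers move at their own pace and stop on an object; "grip_force" is the grip in N (left out, the last holds). Time passes only in rows, so rows that do not move let the fingers close, or fill a call up. It gives the time, the measured TCP pose, the force, the opening and the grip force at its end, in the units of the state.
- r.get_state(): the state, without advancing time (a new reading comes with each control period).
- r.snapshot(name): name is "scene" or "side" or "wrist"; returns (picture, depth): 420x560x3 uint8, red, green, blue; 420x560 float32, m along the optical axis (not along the pixel's ray), 0 where there is no reading.
- r.calibration(name): a dict with "fov_y" (degrees; the focal length in pixels is half the picture's height over the tangent of half this angle, whatever the lens; pixels are square), "cx", "cy" (the principal point, pixels), "R" (3x3) and "t" (3): a world point X has camera coordinates R X + t. Camera axes: x right, y down, z forward; pixel columns grow to the right and rows downward; lengths in m; the calibration is good to about 2 mm. A picture is of the moment at which its call begins: read the wrist's pose just before it. calibration takes no time and is no camera call; for the wrist camera it gives the pose at the moment of the call.
- r.finish_job(): hands the job in; it is judged then, once.
The state is a dict: "clock": time; "q": joint angles; "qd": joint speeds; "joint_torque": joint torques, N m; "tool_pos": TCP position; "eef_rot": TCP orientation; "contact_force": force on the tool from outside, world axes, zero at the start; "moment": the same for the moment, N m; "opening": opening from 0.0 (shut) to 1.0 (fully open); "finger_force": force on a finger pad.
Only numpy, scipy, OpenCV 4.12 (cv2) and the standard library are available. Lean on these libraries where they do the work, as an engineer would, in place of code of your own. Each camera call takes 0.05 s, during which the arm holds its last target. There are 200 camera calls.

TASK

Push the row of four dye jars along the aluminium rail as one train, jars touching, until the front jar rests against the end stop and the row is closed up; push them, do not lift or tip any jar. Then push the red pin to swing the keeper arm fully across the rail behind the last jar, and leave the other things on the bench where they are.

Things in the scene. Friction and masses are not known exactly. Their poses are not given: they have to be found in the camera images.
- rail: aluminium channel fixed to the bench, 330 long, 54 wide; origin at the centre of its underside. x runs along it toward the blue end stop (40 high), y across, z up. Back end open, at x = -165 mm. Inside 46 wide, floor 4 thick, walls 4 thick with tops 18 above the bench. On the +y side a blue bracket, 17 high, 26 wide in x, reaches to y = +65 mm and carries the keeper.
- stop_face (a point): middle of the end stop's rubber face, at (150, 0, 20) mm in the rail's frame
- jar_1_mid (a point): front dye jar of the row counted from the end stop (teal, round, 43 in diameter, 50 high overall including the cap, the top 14 of which is not solid to the touch; 0.12 kg), standing loose on the channel floor; this point is on its axis half-way up, 25 above its underside, 29 above the bench. Home along the rail's x: 128.5 mm. The row starts 45 to 95 mm short of the stop.
- jar_2_mid (a point): second dye jar of the row counted from the end stop (teal, round, 43 in diameter, 50 high overall including the cap, the top 14 of which is not solid to the touch; 0.12 kg), standing loose on the channel floor; this point is on its axis half-way up, 25 above its underside, 29 above the bench. Home along the rail's x: 85.5 mm. The row starts 45 to 95 mm short of the stop.
- jar_3_mid (a point): third dye jar of the row counted from the end stop (teal, round, 43 in diameter, 50 high overall including the cap, the top 14 of which is not solid to the touch; 0.12 kg), standing loose on the channel floor; this point is on its axis half-way up, 25 above its underside, 29 above the bench. Home along the rail's x: 42.5 mm. The row starts 45 to 95 mm short of the stop.
- jar_4_mid (a point): last dye jar of the row counted from the end stop (teal, round, 43 in diameter, 50 high overall including the cap, the top 14 of which is not solid to the touch; 0.12 kg), standing loose on the channel floor; this point is on its axis half-way up, 25 above its underside, 29 above the bench. Home along the rail's x: -0.5 mm. The row starts 45 to 95 mm short of the stop.
- keeper (a joint): angle of the keeper arm (rad) about its vertical pivot: 0 = parked beside the rail, pointing along the rail's -x; negative = swung outward (down to -0.6); pi/2 = fully across the channel behind the last jar, pointing along the rail's -y, at its hard stop. Grows counter-clockwise seen from above.
- keeper_pivot (a point): pivot of the keeper arm, at (-31, 50, 19) mm in the rail's frame. The arm turns with light friction (0.5 N at the pin) and stays where it is left. Across the channel it clears a row that is fully home by 4 mm; it hits jars that are not home.
- keeper_pin (a point): red upright pin near the free end of the steel keeper arm, 13 in diameter, standing from 28 to 52 above the bench, 85 from the pivot; this point is on its axis, 39 above the bench. The arm is 10 wide, from 19 to 28 above the bench, and ends 89 from the pivot.
- wax: bystander: yellow beeswax block, 36x58x20 mm, loose, to be left alone; origin at its underside
- spool: bystander: upright spool of beige thread, 36x55x70 mm, loose, to be left alone; origin at its underside
- red_bottle: bystander: upright dark dye bottle with red cap, 38x40x85 mm, loose, to be left alone; origin at its underside
- awl: bystander: lying awl with wooden handle, 138 long, 25 thick, mm, loose, to be left alone; origin at its underside
- tape: bystander: roll of masking tape, lying flat, 94x93x25 mm, loose, to be left alone; origin at its underside
There are look-alikes about, which are no part of the job. What is shaped like the part that bears jar_3_mid but green is not meant. What is shaped like the part that bears jar_4_mid but orange is not meant.

How it is judged:
On the way, in this order (a step that is already met when the one before it is completed fails the run):
1. the closed-up row of jars is home against the end stop (x of jar_1_mid in the frame of rail above 0.1255 m and x of jar_4_mid in the frame of rail above -0.006 m and horizontal distance between jar_1_mid and jar_2_mid below 0.0455 m and horizontal distance between jar_2_mid and jar_3_mid below 0.0455 m and horizontal distance between jar_3_mid and jar_4_mid below 0.0455 m), for 0.2 s.
2. the keeper is swung fully across the rail (value of joint keeper above 1.48 rad), for 0.2 s.
At the end, for the whole second after the job is handed in: the front jar is within 3 mm of the end stop, neighbouring jars within 2.5 mm of touching, the last jar within 5.5 mm of its home; all jars stand upright on the channel floor; the keeper arm is across the rail, within 5 degrees of its stop (all of step 1 and z of each of jar_1_mid, jar_2_mid, jar_3_mid, jar_4_mid in the frame of rail below 0.034 m and y of jar_1_mid in the frame of rail between -0.006 and 0.006 m and angle between each of jar_1_mid, jar_2_mid, jar_3_mid, jar_4_mid's own z axis and vertical below 0.1 rad and y of jar_2_mid in the frame of rail between -0.006 and 0.006 m and y of jar_3_mid in the frame of rail between -0.006 and 0.006 m and y of jar_4_mid in the frame of rail between -0.006 and 0.006 m and value of joint keeper above 1.48 rad).
It fails at once if a jar is lifted by more than 8 mm (z of any of jar_1_mid, jar_2_mid, jar_3_mid, jar_4_mid in the frame of rail above 0.037 m).
It fails at once if a jar is tipped by more than 20 degrees (angle between any of jar_1_mid, jar_2_mid, jar_3_mid, jar_4_mid's own z axis and vertical above 0.35 rad).
It fails at once if the row is pulled apart by more than 15 mm (horizontal distance between jar_1_mid and jar_2_mid above 0.058 m or horizontal distance between jar_2_mid and jar_3_mid above 0.058 m or horizontal distance between jar_3_mid and jar_4_mid above 0.058 m).
It fails at once if a bystander is moved by more than 20 mm (distance of any of wax, spool, red_bottle, awl, tape from where it was at the start of the episode above 0.02 m).
It also fails if it takes over 48 s, if anything falls off the work surface, if the arm or the gripper's body presses on something with over 40 N, if the wrist force passes 120 N, or if a joint passes its speed limit or range.

## Working session

There is one attempt and no reset: what is moved stays moved. The work goes in short steps, Python scripts to look and compute and a tool call to move; the robot and the scene stay as the last step left them, time stands still between calls to the robot, and variables do not carry over. Pictures are saved under pics/ and viewed, at most 10 in all, crops included, and the job is handed in when it is done.

Besides the shell and the picture viewer there is one more tool, called after "Call:" as name(argument=value, ...) on one line, values as JSON. step_arm: Moves the arm, as the interface text tells. Its arguments: {"type":"object","properties":{"increments":{"type":"array","items":{"type":"array"}},"fingers":{"type":"number"},"grip_force":{"type":"number"}},"required":["increments"]}

```bash
mkdir -p pics; cat > h.py <<'E'
from plant import r
import numpy as np, cv2
def snap(n,f):
    c=r.calibration(n); p,d=r.snapshot(n)
    cv2.imwrite(f'pics/{f}.png',p[:,:,::-1]); np.savez(f'pics/{f}.npz',p=p,d=d,**{k:np.array(v) for k,v in c.items()})
def load(f): return np.load(f'pics/{f}.npz')
def world(z,u,v,d=None):
    f=210/np.tan(np.radians(z['fov_y'])/2)
    if d is None: d=z['d'][np.int_(v),np.int_(u)]
    X=np.stack([(u-z['cx'])/f*d,(v-z['cy'])/f*d,d*np.ones_like(u,float)],-1)
    return (X-z['t'])@z['R']
def atz(z,u,v,h):
    f=210/np.tan(np.radians(z['fov_y'])/2)
    r_=np.array([(u-z['cx'])/f,(v-z['cy'])/f,1])@z['R']; o=-z['t']@z['R']
    return o+r_*(h-o[2])/r_[2]
E
python3 - <<'E'
from h import *
snap('scene','s1');snap('side','d1')
a=cv2.imread('pics/s1.png');b=cv2.imread('pics/d1.png')
print(r.get_state()['clock'],r.get_state()['eef_rot'])
for f in('s1','d1'):
    z=load(f);print(z['fov_y'],-z['t']@z['R'],z['R'][2])
E
```

```text
0.1 [ 2.32698309e-01  9.72548657e-01 -7.70003872e-04 -1.19768660e-04]
57.7386421531839 [ 0.22231629 -0.27184389  0.72757889] [ 0.34938359  0.49504961 -0.79552309]
51.362290350808195 [ 0.24532729 -0.6776225   0.58767823] [ 0.28186061  0.81322644 -0.50913393]
```

View pics/s1.png

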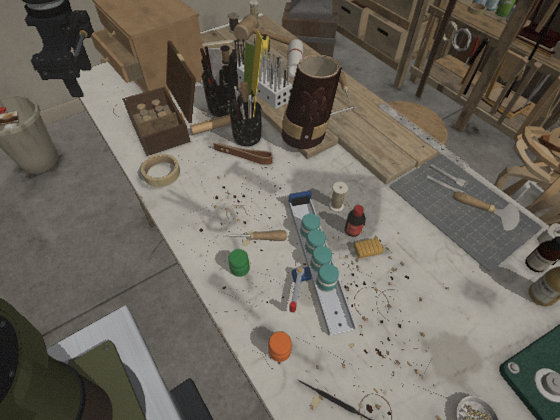

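View pics/d1.png

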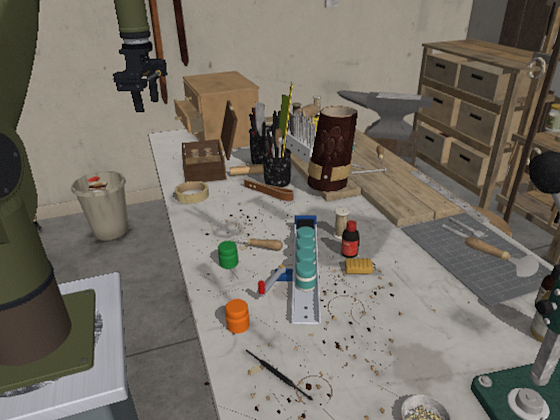

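The scene view shows the rail running from the blue stop at about (300,198) to its open end at about (340,330). The four teal jars are at (311,223) to (327,277), and the keeper pin is at (293,307).

```bash
python3 - <<'E'
from h import *
a=cv2.imread('pics/s1.png')[185:335,220:420]
cv2.imwrite('pics/s1c.png',cv2.resize(a,None,fx=4,fy=4,interpolation=cv2.INTER_CUBIC))
E
```

```text
(no output)
```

View pics/s1c.png

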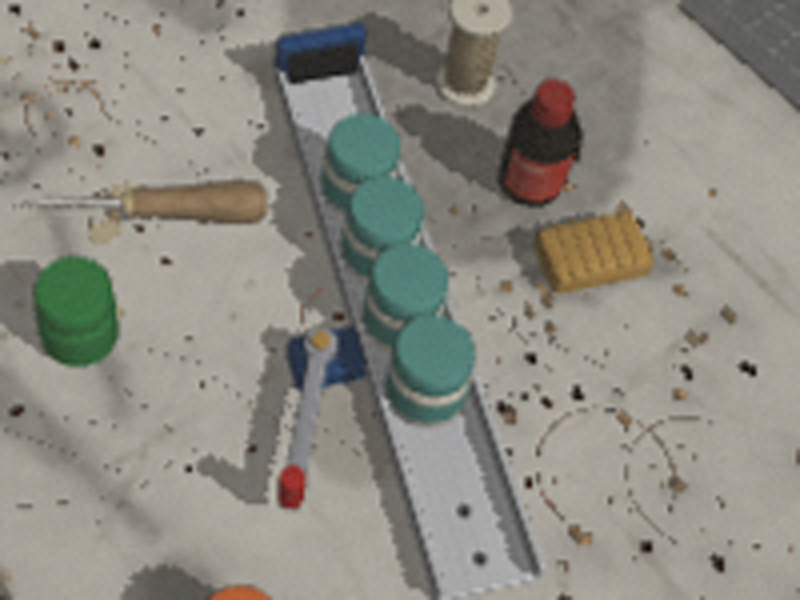

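The crop shows the jar cap centres at crop (364,143), (387,209), (410,278) and (434,346). The pivot cap is at (321,340), the pin top at (291,470), and the rail's back end runs from (440,597) to (540,573). The keeper is swung slightly outward.

```bash
python3 - <<'E'
from h import *
np.set_printoptions(precision=4,suppress=True)
z=load('s1'); g=lambda u,v,h:atz(z,220+u/4,185+v/4,h)
J=np.array([g(u,v,.054) for u,v in((364,143),(387,209),(410,278),(434,346))])
print(J, np.linalg.norm(np.diff(J,axis=0),axis=1))
piv=g(321,340,.030);pin=g(291,470,.052);br=g(540,573,.018);sb=np.array([g(277,42,.04),g(365,28,.04)])
# depth-based cap tops
p=z['p'].astype(int);vv,uu=np.mgrid[0:420,0:560]
W=world(z,uu,vv); 
import cv2
def cents(mask):
    n,l,s,c=cv2.connectedComponentsWithStats(mask.astype(np.uint8))
    return [(s[i,4],W[l==i].mean(0),np.ptp(W[l==i],axis=0)) for i in range(1,n) if s[i,4]>25]
sub=np.zeros_like(uu,bool);sub[185:335,220:420]=1
teal=(p[:,:,1]-p[:,:,0]>30)&(p[:,:,2]-p[:,:,0]>20)&sub
for c in cents(teal&(abs(W[:,:,2]-.054)<.003)):print('cap',c)
d=J[0]-J[3];th=np.arctan2(d[1],d[0]);print('yaw',np.degrees(th))
ex=np.array([np.cos(th),np.sin(th),0]);ey=np.array([-ex[1],ex[0],0])
O=J.mean(0)*[1,1,0]
for n,P in(('piv',piv),('pin',pin),('backright',br),('stopL',sb[0]),('stopR',sb[1])):
    print(n,P,'rail-ish',(P-O)@ex,(P-O)@ey)
for f,h in (('s1',0),):
    k=(W[:,:,2]>.012)&(W[:,:,2]<.12)&sub
    for c in cents(k):print(c)
E
```

```text
[[ 0.5591  0.0831  0.054 ]
 [ 0.543   0.0422  0.054 ]
 [ 0.5268  0.0025  0.054 ]
 [ 0.5123 -0.0347  0.054 ]] [0.0439 0.0429 0.0399]
cap (np.int32(189), array([0.5596, 0.0844, 0.0538]), array([0.0353, 0.0358, 0.0058]))
cap (np.int32(216), array([0.5434, 0.0447, 0.0537]), array([0.0368, 0.0397, 0.0055]))
cap (np.int32(497), array([ 0.5191, -0.0164,  0.0535]), array([0.0528, 0.0781, 0.0051]))
yaw 68.32762268023136
piv [0.4768 0.0093 0.03  ] rail-ish -0.03461880125772484 0.04917037571662807
pin [ 0.4163 -0.0468  0.052 ] rail-ish -0.10906879394025974 0.08476876764667023
backright [ 0.4931 -0.1441  0.018 ] rail-ish -0.17116384363885834 -0.02260010730300194
stopL [0.5684 0.1767 0.04  ] rail-ish 0.15480019280420415 0.025949390289143802
stopR [0.6174 0.1563 0.04  ] rail-ish 0.1538984779504813 -0.02719855176002016
(np.int32(273), array([0.6574, 0.1082, 0.0517]), array([0.0345, 0.0322, 0.0608]))
(np.int32(2685), array([0.5207, 0.0212, 0.0368]), array([0.2096, 0.3242, 0.0452]))
(np.int32(440), array([0.6399, 0.0305, 0.0538]), array([0.0363, 0.0361, 0.0749]))
(np.int32(319), array([0.4728, 0.1259, 0.0197]), array([0.0911, 0.0667, 0.0151]))
(np.int32(396), array([ 0.6366, -0.0236,  0.0193]), array([0.0608, 0.0496, 0.011 ]))
(np.int32(433), array([0.3794, 0.0925, 0.0416]), array([0.0402, 0.041 , 0.0408]))
(np.int32(46), array([ 0.3636, -0.0792,  0.0489]), array([0.0223, 0.0161, 0.0046]))
```

Call:
step_arm(increments=[[[1.5,-4.5,0],[0,0,0.6]],[[1.5,-4.5,0],[0,0,0.6]],[[1.5,-4.5,0],[0,0,0.6]],[[1.5,-4.5,0],[0,0,0.6]],[[1.5,-4.5,0],[0,0,0.6]],[[1.5,-4.5,0],[0,0,0.6]],[[1.5,-4.5,0],[0,0,0.6]],[[1.5,-4.5,0],[0,0,0.6]],[[1.5,-4.5,0],[0,0,0.4]],[[1.5,-4.5,0],[0,0,0]]], fingers=0)

```text
clock: 1.1
tool_pos: [0.4331, 0.1054, 0.2386]
eef_rot: [0.188, 0.982, -0.0, -0.0]
contact_force: [0.8, 1.1, -0.6]
opening: 0.116
finger_force: 0.0
```

Call:
step_arm(increments=[[[1,-4,0],[0,0,0]],[[1,-4,0],[0,0,0]],[[1,-4,0],[0,0,0]],[[1,-4,0],[0,0,0]],[[1,-4,0],[0,0,0]],[[0.4,-0.3,-2],[0,0,0]],[[0,0,-3],[0,0,0]],[[0,0,-3],[0,0,0]],[[0,0,-2],[0,0,0]],[[0,0,0],[0,0,0]]])

```text
clock: 2.1
tool_pos: [0.485, -0.0955, 0.1364]
eef_rot: [0.188, 0.982, -0.0, -0.003]
contact_force: [-0.0, 0.3, 0.9]
opening: 0.004
finger_force: 0.0
```

```bash
python3 - <<'E'
from h import *
snap('wrist','w1');snap('scene','s2')
z=load('w1');print(r.get_state()['tool_pos'],z['fov_y'],-z['t']@z['R'],z['R'][2])
E
```

```text
[ 0.48687017 -0.09558878  0.1388265 ] 70.81869845184828 [ 0.41194604 -0.06659153  0.28265812] [ 0.27807205 -0.11212148 -0.95399408]
```

View pics/w1.png

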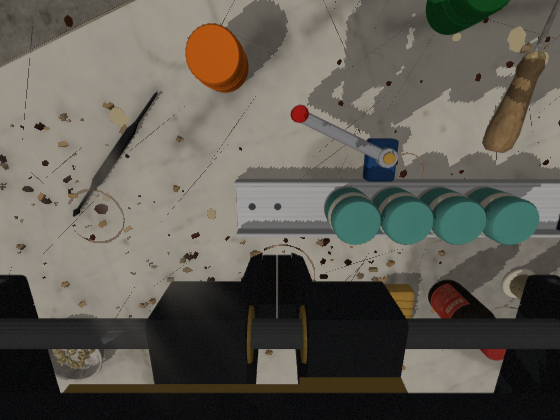

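The wrist view shows the rail's back edge at column 237, with the walls at rows 181 and 232. The cap centres are at (355,217), (406,216), (457,216) and (508,216), the pin top at (299,114) and the pivot at (389,158).

```bash
python3 - <<'E'
from h import *
np.set_printoptions(precision=4,suppress=True)
z=load('w1'); g=lambda u,v,h:atz(z,u,v,h)
J=[g(u,v,.054) for u,v in((355,217),(406,216),(457,216),(508,216))]
th=np.radians(68.3)
L=g(237,181,.018);R=g(238,232,.018);L2=g(550,181,.018);R2=g(430,231,.018)
print('yaws',[np.degrees(np.arctan2(*(b-a)[[1,0]])) for a,b in((L,L2),(R,R2),(J[0],J[3]))],np.linalg.norm(L-R))
ex=np.array([np.cos(th),np.sin(th),0]);ey=np.array([-ex[1],ex[0],0])
O=np.array([.5335,.0187,0])
for n,P in (('J4',J[0]),('J3',J[1]),('J2',J[2]),('J1',J[3]),('piv',g(389,158,.03)),('pin',g(299,114,.052)),('L',L),('R',R),('tcp',r.get_state()['tool_pos'])):print(n,P,(P-O)@ex,(P-O)@ey)
E
```

```text
yaws [np.float64(68.3580386562097), np.float64(68.69452739915423), np.float64(68.7646038801786)] 0.04951286959001345
J4 [ 0.5048 -0.0352  0.054 ] -0.06065039277213731 0.006730014047745867
J3 [0.5193 0.0036 0.054 ] -0.019282694558472795 0.00763586653119371
J2 [0.5345 0.0421 0.054 ] 0.022129023166865183 0.0076863911826151425
J1 [0.5498 0.0806 0.054 ] 0.06351610372448785 0.007736885775290514
piv [0.4748 0.0104 0.03  ] -0.029447627057557015 0.05142969706874572
pin [ 0.4135 -0.0497  0.052 ] -0.10795208717244602 0.086199887551522
L [ 0.447  -0.1196  0.018 ] -0.16048479945412902 0.029221345385171866
R [ 0.4926 -0.1388  0.018 ] -0.16147932515460905 -0.020281535073128368
tcp [ 0.4869 -0.0956  0.1388] -0.12343065199283583 0.0010673845830102174
```

Call:
step_arm(increments=[[[-0.2,0.1,-2],[0,0,0]],[[0,0,-2],[0,0,0]],[[0,0,-2],[0,0,0]],[[0,0,-2],[0,0,0]],[[0,0,-1.5],[0,0,0]],[[0,0,-1],[0,0,0]],[[0,0,-1],[0,0,0]],[[0,0,-0.6],[0,0,0]],[[0,0,0],[0,0,0]],[[0,0,0],[0,0,0]]])

```text
clock: 3.2
tool_pos: [0.4851, -0.0947, 0.018]
eef_rot: [0.188, 0.982, 0.0, 0.0]
contact_force: [0.1, 1.0, -0.3]
opening: 0.003
finger_force: 0.0
```

Call:
step_arm(increments=[[[0.15,0.37,-0.1],[0,0,0]],[[0.15,0.37,-0.1],[0,0,0]],[[0.15,0.37,-0.1],[0,0,0]],[[0.15,0.37,0],[0,0,0]],[[0.15,0.37,0],[0,0,0]],[[0.15,0.37,0],[0,0,0]],[[0.15,0.37,0],[0,0,0]],[[0.15,0.37,0],[0,0,0]],[[0.15,0.37,0],[0,0,0]],[[0.15,0.37,0],[0,0,0]]])

```text
clock: 4.2
tool_pos: [0.4992, -0.0585, 0.0148]
eef_rot: [0.189, 0.982, -0.001, -0.001]
contact_force: [-1.3, -3.7, 2.6]
opening: 0.007
finger_force: 1.6
```

Call:
step_arm(increments=[[[0.11,0.28,0],[0,0,0]],[[0.11,0.28,0],[0,0,0]],[[0.11,0.28,0],[0,0,0]],[[0.11,0.28,0],[0,0,0]],[[0.11,0.28,0],[0,0,0]],[[0.11,0.28,0],[0,0,0]],[[0.11,0.28,0],[0,0,0]],[[0.11,0.28,0],[0,0,0]],[[0.11,0.28,0],[0,0,0]],[[0.11,0.28,0],[0,0,0]]])

```text
clock: 5.2
tool_pos: [0.5111, -0.0294, 0.0148]
eef_rot: [0.188, 0.982, 0.0, 0.0]
contact_force: [-0.6, -2.8, 0.2]
opening: 0.008
finger_force: 1.5
```

```bash
python3 - <<'E'
from h import *
snap('scene','s3')
a=cv2.imread('pics/s3.png')[185:335,220:420]
cv2.imwrite('pics/s3c.png',cv2.resize(a,None,fx=4,fy=4,interpolation=cv2.INTER_CUBIC))
P=np.array(r.get_state()['tool_pos'])-[.5335,.0187,0];print(P@[.3697,.9291,0],P@[-.9291,.3697,0])
E
```

```text
-0.05207755934282852 0.002973200760127104
```

View pics/s3c.png

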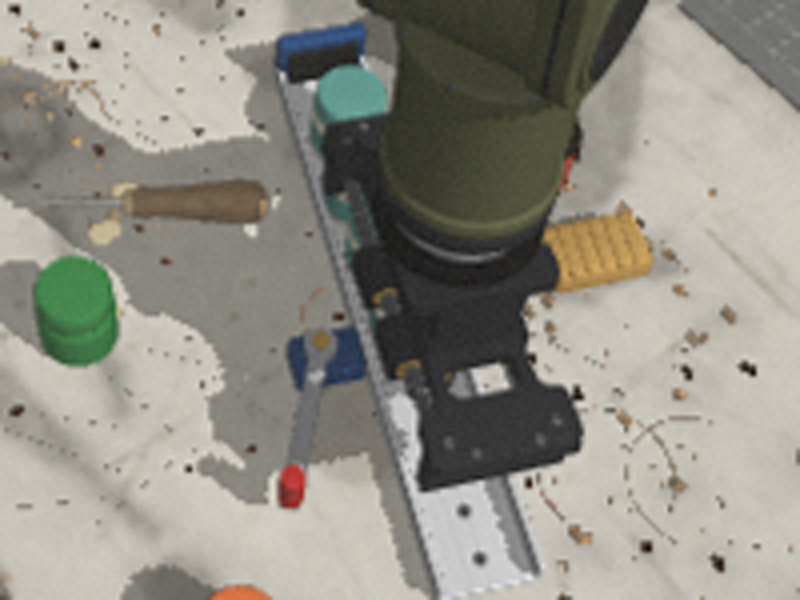

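The front jar's cap is now at crop (350,95), roughly 1–1.5 cm short of the stop. The row is closed up behind it, and the bystanders haven't moved.

Call:
step_arm(increments=[[[0.07,0.19,0],[0,0,0]],[[0.07,0.19,0],[0,0,0]],[[0.07,0.19,0],[0,0,0]],[[0.04,0.09,0],[0,0,0]],[[0.04,0.09,0],[0,0,0]],[[0.04,0.09,0],[0,0,0]],[[0.04,0.09,0],[0,0,0]],[[0,0,0],[0,0,0]],[[0,0,0],[0,0,0]],[[0,0,0],[0,0,0]]])

```text
clock: 6.25
tool_pos: [0.5147, -0.0202, 0.0147]
eef_rot: [0.188, 0.982, 0.0, 0.0]
contact_force: [0.4, -1.6, 1.4]
opening: 0.001
finger_force: 1.1
```

Call:
step_arm(increments=[[[0.04,0.09,0],[0,0,0]],[[0.04,0.09,0],[0,0,0]],[[0.04,0.09,0],[0,0,0]],[[0.04,0.09,0],[0,0,0]],[[0,0,0],[0,0,0]],[[0,0,0],[0,0,0]],[[0,0,0],[0,0,0]],[[0,0,0],[0,0,0]],[[0,0,0],[0,0,0]],[[0,0,0],[0,0,0]]])

```text
clock: 7.25
tool_pos: [0.5163, -0.0166, 0.0147]
eef_rot: [0.188, 0.982, 0.0, 0.0]
contact_force: [-0.3, -1.5, 0.5]
opening: 0.006
finger_force: 0.8
```

Call:
step_arm(increments=[[[0.04,0.09,0],[0,0,0]],[[0.04,0.09,0],[0,0,0]],[[0.04,0.09,0],[0,0,0]],[[0,0,0],[0,0,0]],[[0,0,0],[0,0,0]],[[0,0,0],[0,0,0]],[[0,0,0],[0,0,0]],[[0,0,0],[0,0,0]],[[0,0,0],[0,0,0]],[[0,0,0],[0,0,0]]])

```text
clock: 8.25
tool_pos: [0.5175, -0.014, 0.0148]
eef_rot: [0.188, 0.982, 0.0, 0.0]
contact_force: [-1.3, -2.6, 1.3]
opening: 0.005
finger_force: 1.2
```

Call:
step_arm(increments=[[[0.04,0.09,0],[0,0,0]],[[0.04,0.09,0],[0,0,0]],[[0.04,0.09,0],[0,0,0]],[[0,0,0],[0,0,0]],[[0,0,0],[0,0,0]],[[0,0,0],[0,0,0]],[[0,0,0],[0,0,0]],[[0,0,0],[0,0,0]],[[0,0,0],[0,0,0]],[[0,0,0],[0,0,0]]])

```text
clock: 9.25
tool_pos: [0.5187, -0.0112, 0.0147]
eef_rot: [0.188, 0.982, 0.0, 0.0]
contact_force: [-0.2, -2.3, 0.4]
opening: 0.003
finger_force: 0.9
```

```bash
python3 - <<'E'
from h import *
snap('side','d4');snap('scene','s4')
a=cv2.imread('pics/d4.png')[200:300,260:380]
b=cv2.imread('pics/s4.png')[185:285,260:380]
cv2.imwrite('pics/d4c.png',cv2.resize(np.hstack([a,b]),None,fx=3.3,fy=4,interpolation=cv2.INTER_CUBIC))
E
```

```text
(no output)
```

View pics/d4c.png

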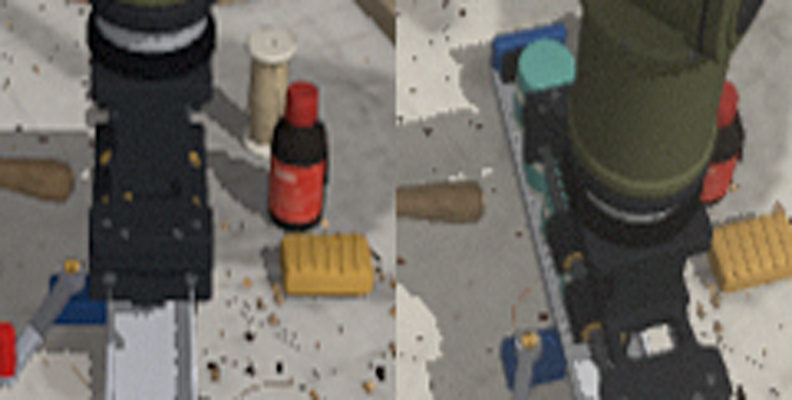

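Jar 1 is nearly at the stop and the bottle, spool and wax are untouched. I'll keep pushing until the force rises.

Call:
step_arm(increments=[[[0.04,0.09,0],[0,0,0]],[[0.04,0.09,0],[0,0,0]],[[0.04,0.09,0],[0,0,0]],[[0,0,0],[0,0,0]],[[0,0,0],[0,0,0]],[[0,0,0],[0,0,0]],[[0,0,0],[0,0,0]],[[0,0,0],[0,0,0]],[[0,0,0],[0,0,0]],[[0,0,0],[0,0,0]]])

```text
clock: 10.35
tool_pos: [0.5197, -0.0087, 0.0147]
eef_rot: [0.188, 0.982, 0.0, -0.0]
contact_force: [-1.5, -3.5, -0.1]
opening: 0.001
finger_force: 1.5
```

Call:
step_arm(increments=[[[0.04,0.09,0],[0,0,0]],[[0.04,0.09,0],[0,0,0]],[[0.04,0.09,0],[0,0,0]],[[0,0,0],[0,0,0]],[[0,0,0],[0,0,0]],[[0,0,0],[0,0,0]],[[0,0,0],[0,0,0]],[[0,0,0],[0,0,0]],[[0,0,0],[0,0,0]],[[0,0,0],[0,0,0]]])

```text
clock: 11.35
tool_pos: [0.5205, -0.0068, 0.0147]
eef_rot: [0.189, 0.982, -0.001, -0.0]
contact_force: [-2.3, -4.4, 2.4]
opening: 0.004
finger_force: 2.6
```

Call:
step_arm(increments=[[[0.04,0.09,0],[0,0,0]],[[0.04,0.09,0],[0,0,0]],[[0.04,0.09,0],[0,0,0]],[[0,0,0],[0,0,0]],[[0,0,0],[0,0,0]],[[0,0,0],[0,0,0]],[[0,0,0],[0,0,0]],[[0,0,0],[0,0,0]],[[0,0,0],[0,0,0]],[[0,0,0],[0,0,0]]])

```text
clock: 12.35
tool_pos: [0.5204, -0.0066, 0.0147]
eef_rot: [0.19, 0.982, -0.003, -0.001]
contact_force: [-3.2, -8.6, 3.4]
opening: 0.006
finger_force: 4.8
```

The row is firmly against the stop: the force went up and the tool did not move. I'll back off, lift, and go to the outside of the pin.

Call:
step_arm(increments=[[[-0.3,-0.7,0],[0,0,0]],[[-0.4,-0.9,0],[0,0,0]],[[-0.4,-0.9,0],[0,0,0]],[[0,0,2],[0,0,0]],[[0,0,2.5],[0,0,0]],[[0,0,2.5],[0,0,0]],[[-3,0,0],[0,0,0]],[[-3,0,0],[0,0,0]],[[-2,0,0],[0,0,0]],[[0,0,0],[0,0,0]]])

```text
clock: 13.35
tool_pos: [0.4279, -0.0285, 0.0849]
eef_rot: [0.188, 0.982, -0.0, -0.002]
contact_force: [-0.1, -0.6, 0.5]
opening: 0.006
finger_force: 0.0
```

```bash
python3 - <<'E'
from h import *
snap('scene','s5');snap('wrist','w5')
a=cv2.imread('pics/s5.png')[185:335,220:420]
cv2.imwrite('pics/s5c.png',cv2.resize(a,None,fx=4,fy=4,interpolation=cv2.INTER_CUBIC))
print(r.get_state()['tool_pos'])
E
```

```text
[ 0.43248186 -0.02806163  0.08481862]
```

View pics/s5c.png

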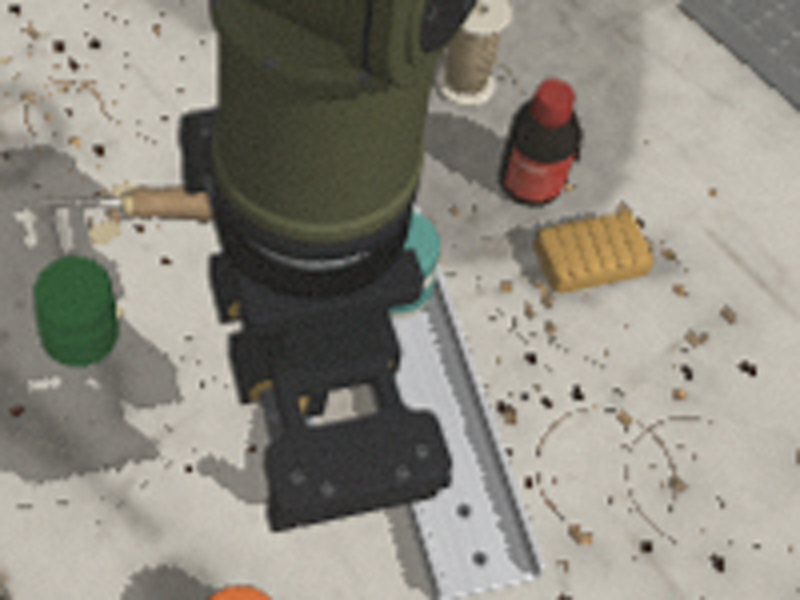

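View pics/w5.png

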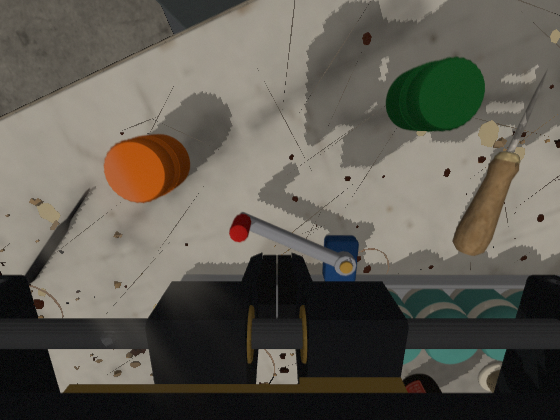

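The scene view shows the last jar next to the bracket and the bystanders in place. In the wrist view the pin's top is at (239,231) and the pivot at (345,266).

```bash
python3 - <<'E'
from h import *
np.set_printoptions(precision=4,suppress=True)
z=load('w5');O=np.array([.5335,.0187,0]);ex=np.array([.3697,.9291,0]);ey=np.array([-.9291,.3697,0])
p=atz(z,239,231,.052);v=atz(z,345,266,.03)
print(p,v,np.linalg.norm((p-v)[:2]),[((q-O)@ex,(q-O)@ey) for q in(p,v)])
# path: TCP for keeper angle a, pivot average
V=np.array([.4755,.0100,0]); th=np.arctan2(ex[1],ex[0])
for a in range(-25,95,10):
    q=np.radians(a)+np.pi+th; rad=np.array([np.cos(q),np.sin(q),0]); print(a,(V+.085*rad)[:2])
E
```

```text
[ 0.412  -0.0473  0.052 ] [0.4743 0.0098 0.03  ] 0.08450539087516136 [(np.float64(-0.10625493310454572), np.float64(0.08843881671088477)), (np.float64(-0.030161653398772612), np.float64(0.051692459800798916))]
-25 [ 0.4136 -0.0483]
-15 [ 0.4247 -0.0582]
-5 [ 0.4373 -0.0659]
5 [ 0.4511 -0.0714]
15 [ 0.4656 -0.0744]
25 [ 0.4804 -0.0749]
35 [ 0.4951 -0.0727]
45 [ 0.5091 -0.0681]
55 [ 0.5222 -0.061 ]
65 [ 0.5338 -0.0519]
75 [ 0.5437 -0.0408]
85 [ 0.5514 -0.0282]
```

Call:
step_arm(increments=[[[-1.5,-0.2,0],[0,0,0]],[[-1.5,-0.3,0],[0,0,0]],[[-1,-0.5,0],[0,0,0]],[[0,0,0],[0,0,0]],[[0,0,-1],[0,0,0]],[[0,0,-2],[0,0,0]],[[0,0,-1.5],[0,0,0]],[[0,0,-0.6],[0,0,0]],[[0,0,0],[0,0,0]],[[0,0,0],[0,0,0]]])

```text
clock: 14.45
tool_pos: [0.3958, -0.0387, 0.0652]
eef_rot: [0.188, 0.982, -0.003, -0.009]
contact_force: [-0.2, 0.7, -0.3]
opening: 0.005
finger_force: 0.0
```

Call:
step_arm(increments=[[[0,0,-0.5],[0,0,0]],[[0,0,-0.5],[0,0,0]],[[0,0,-0.5],[0,0,0]],[[0,0,-0.5],[0,0,0]],[[0,0,-0.5],[0,0,0]],[[0,0,-0.5],[0,0,0]],[[0,0,0],[0,0,0]],[[0,0,0],[0,0,0]],[[0,0,0],[0,0,0]],[[0,0,0],[0,0,0]]])

```text
clock: 15.45
tool_pos: [0.3946, -0.0389, 0.0356]
eef_rot: [0.188, 0.982, -0.003, -0.009]
contact_force: [-1.0, -0.6, 0.9]
opening: 0.006
finger_force: 0.0
```

```bash
python3 - <<'E'
from h import *
s=r.get_state();print(np.round(s['q'],3),s['eef_rot'],s['tool_pos'])
E
```

```text
[ 0.177  0.89  -0.322  2.351  1.779  0.256 -0.627] [ 0.18791957  0.9821368  -0.00316333 -0.0091396 ] [ 0.3945638  -0.03886489  0.03557654]
```

Call:
step_arm(increments=[[[0.45,-0.2,0],[0,0,0]],[[0.55,-0.5,0],[0,0,0]],[[0.55,-0.5,0],[0,0,0]],[[0.63,-0.38,0],[0,0,0]],[[0.63,-0.38,0],[0,0,0]],[[0.7,-0.28,0],[0,0,0]],[[0.7,-0.28,0],[0,0,0]],[[0.72,-0.15,0],[0,0,0]],[[0.72,-0.15,0],[0,0,0]],[[0,0,0],[0,0,0]]])

```text
clock: 16.45
tool_pos: [0.451, -0.0669, 0.0355]
eef_rot: [0.189, 0.982, -0.003, -0.009]
contact_force: [-0.7, -0.4, -0.4]
opening: 0.007
finger_force: 0.0
```

Call:
step_arm(increments=[[[0.74,-0.03,0],[0,0,0]],[[0.74,-0.03,0],[0,0,0]],[[0.74,0.11,0],[0,0,0]],[[0.74,0.11,0],[0,0,0]],[[0.7,0.23,0],[0,0,0]],[[0.7,0.23,0],[0,0,0]],[[0,0,0],[0,0,0]],[[0,0,0],[0,0,0]],[[0,0,0],[0,0,0]],[[0,0,0],[0,0,0]]])

```text
clock: 17.45
tool_pos: [0.4934, -0.0606, 0.0354]
eef_rot: [0.188, 0.982, -0.003, -0.01]
contact_force: [0.8, 0.3, 0.3]
opening: 0.004
finger_force: 0.0
```

```bash
python3 - <<'E'
from h import *
snap('wrist','w6'); print(r.get_state()['tool_pos'])
z=load('w6');p=z['p'].astype(int);m=(p[:,:,0]>130)&(p[:,:,1]<60)&(p[:,:,2]<60)
n,l,s,c=cv2.connectedComponentsWithStats(m.astype(np.uint8));print([(s[i],c[i],atz(z,*c[i],.05)) for i in range(1,n) if s[i,4]>30])
E
```

```text
[ 0.49350077 -0.06057417  0.03539724]
[]
```

View pics/w6.png

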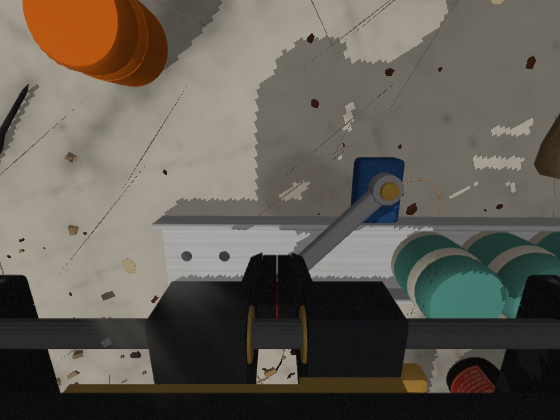

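The keeper is at about 42°, with the arm running from (388,190) to (305,262) and clear of the last jar. Next I'll go round to the pin's rear side.

Call:
step_arm(increments=[[[-0.75,0.3,0],[0,0,0]],[[-0.55,-1.4,0],[0,0,0]],[[-0.55,-1.4,0],[0,0,0]],[[1.1,-0.45,0],[0,0,0]],[[1.1,-0.45,0],[0,0,0]],[[0.2,0.5,0],[0,0,0]],[[0.2,0.5,0],[0,0,0]],[[0.6,0.4,0],[0,0,0]],[[0.6,0.4,0],[0,0,0]],[[0,0,0],[0,0,0]]])

```text
clock: 18.5
tool_pos: [0.5144, -0.075, 0.0355]
eef_rot: [0.187, 0.982, -0.002, -0.009]
contact_force: [0.3, -1.2, 0.3]
opening: 0.007
finger_force: 0.0
```

Call:
step_arm(increments=[[[0.58,0.45,0],[0,0,0]],[[0.58,0.45,0],[0,0,0]],[[0.5,0.55,0],[0,0,0]],[[0.5,0.55,0],[0,0,0]],[[0.38,0.6,0],[0,0,0]],[[0.38,0.6,0],[0,0,0]],[[0,0,0],[0,0,0]],[[0,0,0],[0,0,0]],[[0,0,0],[0,0,0]],[[0,0,0],[0,0,0]]])

```text
clock: 19.5
tool_pos: [0.5422, -0.0448, 0.0353]
eef_rot: [0.188, 0.982, -0.003, -0.01]
contact_force: [0.3, 0.1, 1.2]
opening: 0.006
finger_force: 0.0
```

Call:
step_arm(increments=[[[0.08,0.18,0],[0,0,0]],[[0.08,0.18,0],[0,0,0]],[[0.07,0.18,0],[0,0,0]],[[0.07,0.18,0],[0,0,0]],[[0.07,0.18,0],[0,0,0]],[[0.04,0.09,0],[0,0,0]],[[0,0,0],[0,0,0]],[[0,0,0],[0,0,0]],[[0,0,0],[0,0,0]],[[0,0,0],[0,0,0]]])

```text
clock: 20.5
tool_pos: [0.5445, -0.0399, 0.0352]
eef_rot: [0.19, 0.982, -0.008, -0.011]
contact_force: [-3.8, -8.9, 5.6]
opening: 0.007
finger_force: 5.0
```

Call:
step_arm(increments=[[[0.04,0.09,0],[0,0,0]],[[0.04,0.09,0],[0,0,0]],[[0.04,0.09,0],[0,0,0]],[[0,0,0],[0,0,0]],[[0,0,0],[0,0,0]],[[0,0,0],[0,0,0]],[[0,0,0],[0,0,0]],[[0,0,0],[0,0,0]],[[0,0,0],[0,0,0]],[[0,0,0],[0,0,0]]])

```text
clock: 21.5
tool_pos: [0.5446, -0.0397, 0.0351]
eef_rot: [0.19, 0.982, -0.01, -0.012]
contact_force: [-4.0, -12.4, 7.0]
opening: 0.005
finger_force: 7.1
```

Call:
step_arm(increments=[[[-0.3,-0.7,0],[0,0,0]],[[-0.4,-0.9,0],[0,0,0]],[[-0.4,-0.9,0],[0,0,0]],[[0,0,2],[0,0,0]],[[0,0,3],[0,0,0]],[[0,-3,3],[0,0,0]],[[0,-4,3],[0,0,0]],[[0,-4,2],[0,0,0]],[[0,-4,0],[0,0,0]],[[0,0,0],[0,0,0]]])

```text
clock: 22.5
tool_pos: [0.5356, -0.215, 0.1652]
eef_rot: [0.193, 0.981, -0.006, -0.009]
contact_force: [-1.0, 0.3, -0.5]
opening: 0.004
finger_force: 0.0
```

```bash
python3 - <<'E'
from h import *
snap('wrist','w7');snap('scene','s7')
b=cv2.imread('pics/s7.png')[185:335,220:420]
cv2.imwrite('pics/s7c.png',cv2.resize(b,None,fx=4,fy=4,interpolation=cv2.INTER_CUBIC))
E
```

```text
(no output)
```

View pics/s7c.png

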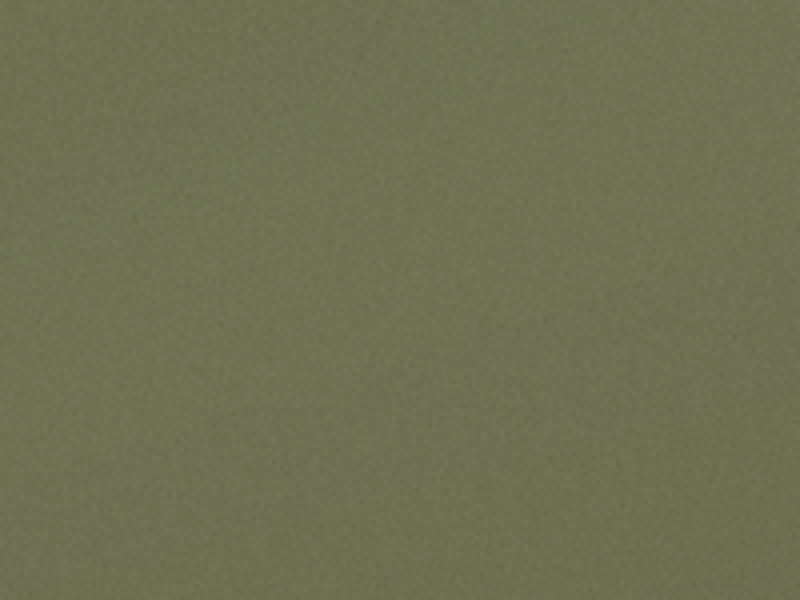

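The arm blocks the scene camera, and that was my tenth picture. I'll measure from the wrist picture by code instead.

```bash
python3 - <<'E'
from h import *
np.set_printoptions(precision=4,suppress=True)
O=np.array([.5335,.0187,0]);ex=np.array([.3697,.9291,0]);ey=np.array([-.9291,.3697,0])
def comps(f,m,n0=30):
    z=load(f);n,l,s,c=cv2.connectedComponentsWithStats(m.astype(np.uint8))
    return [(s[i],c[i]) for i in range(1,n) if s[i,4]>n0]
for f in('w1','w5','w7'):
    z=load(f);p=z['p'].astype(int);R,G,B=p[:,:,0],p[:,:,1],p[:,:,2]
    print(f)
    for s,c in comps(f,(R>120)&(G<70)&(B<70)):
        P=atz(z,*c,.047);print(' red',s,c,P,(P-O)@ex,(P-O)@ey)
    for s,c in comps(f,(R>140)&(G>100)&(B<90)&(R-G>20),15):
        P=atz(z,*c,.03)
        if abs(P-[.475,.01,.03]).max()<.02: print(' piv',s,c,P,(P-O)@ex,(P-O)@ey)
    vv,uu=np.mgrid[0:420,0:560];W=world(z,uu,vv)
    t=(G-R>30)&(B-R>20)&(abs(W[:,:,2]-.054)<.004)
    x=(W[t]-O)@ex; print(' caps x', x.min() if t.any() else None,t.sum())
E
```

```text
w1
 red [196  77  32  13  88] [211.7273  84.5341] [ 0.3706 -0.1019  0.047 ] -0.17225323816864638 0.10680238850129908
 red [292 105  15  17 182] [298.8242 113.2692] [ 0.413  -0.0493  0.047 ] -0.10773732341279489 0.0868262723228056
 piv [384 155   9   9  58] [388.4483 158.9483] [0.4754 0.0097 0.03  ] -0.029820310551814434 0.0506332267831192
 caps x -0.07821946308279834 6736
w5
 red [229 225  18  17 225] [237.9867 233.2756] [ 0.4148 -0.05    0.047 ] -0.10767039137298919 0.08488433895949886
 piv [340 263  12  10  88] [345.75   267.8182] [0.476  0.0098 0.03  ] -0.029483885929882884 0.0501596631582428
 caps x 0.012482223838173476 897
w7
 red [491 143  13  13 131] [496.771  148.4809] [ 0.5549 -0.0181  0.047 ] -0.026241526559108913 -0.033504641271301254
 caps x -0.0145570976845221 979
```

```bash
python3 -c "
from plant import r
print(r.finish_job())"
```

```text
the job is handed in; nothing more can be done
None
```

The job is handed in with no verdict returned: the row was pushed until it stopped hard against the end stop, and the keeper was swung to its hard stop behind the last jar. Wrist-camera measurements support both, but I couldn't get a clear final picture of the whole row or the bystanders.

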